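# Lid the prize-draw tin and take off its cover

### The job

Get the prize-draw tin ready for entries: lift the nested pair of lids together by the knob, lower them gently onto the open tin until the inner lid is fully seated with the cover still on it, and let go of the knob. Then lift the cover alone by its two upright lugs, straight up off the knob, leaving the inner lid seated; the cover must not come off earlier. Finish while still holding the cover level in the air, all of it above the top of the knob, with the tin, bottle, pen and note pad undisturbed.

Things in the scene. Friction and masses are not known exactly. Their poses are not given: they have to be found in the camera images.
- tin: Open round steel tin standing on the table, loose, 0.9 kg with its contents: outer diameter 116 mm, height 80 mm, wall 3 mm, mouth 110 mm across. A few wooden tokens lie on its floor. Origin at the centre of its underside, z up.
- inner_lid: Round steel inner lid, about 0.2 kg, on the table under the cover. Origin: centre of its underside, z up. Plug 105 mm across (99 at the bottom) from 0 to 14 mm high, 2.5 mm play in the tin's mouth; flange 122 mm across from 14 to 18 mm, comes to rest on the tin's rim (origin then 66 mm above the tin's origin). Its slot is hidden by the cover. It may be turned any way about z.
- knob (a point): Middle of the head of the dark wooden knob in the centre of the inner lid, 65 mm above the lid's origin. The round head, 24 mm across, 53 to 77 mm above the lid's origin, is the place to grip; its stem is 14 mm across. The knob passes freely through the cover, and lifting it lifts both lids.
- cover: Round steel outer lid, 134 mm across, about 0.16 kg, loose on the inner lid's flange with 3 mm side play. Origin: on its axis, underside of its 3 mm top sheet, 18 mm above the inner lid's origin; z up. Skirt hangs to 6 mm below the origin. A 36 mm hole in its middle lets the knob through. Two upright lugs stand either side of the hole.
- lugs (a point): Point midway between the cover's two lugs, 11 mm above the cover's origin. Each lug is a dark wooden plate 32 mm long along the cover's x, 5 mm thick, 3 to 19 mm above its origin; outer faces at y = +25 and -25 mm. Grip both together, 50 mm across the outer faces, with the knob (to 59 mm above the cover's origin) between the fingers: this lifts the cover alone.
- water: Bystander: clear water bottle, 62 mm in diameter, 190 mm tall, standing between and beyond the two work places. Origin at the centre of its underside.
- pen: Bystander: marker pen, 140 mm long along its x axis, 15 mm thick, lying on the table. Origin at the middle of its underside.
- notes: Bystander: pad of sticky notes, 76 x 76 x 12 mm, lying on the table. Origin at the centre of its underside.
Not all that is in view belongs to the job. Several things have the shape of the cover; the one meant has the colours described above.

How it is judged:
By the outcome, as a careful person would: the job done as asked, in the order asked, and still so for the second after the job is handed in, while the arm keeps its last pose, push and grip.
It also fails if it takes over 43 s, if anything falls off the work surface, if the arm or the gripper's body presses on something with over 40 N, if the wrist force passes 120 N, or if a joint passes its speed limit or range.

### The arm

A 6-joint arm with a two-finger parallel gripper is mounted at the origin on the work surface. World frame = base frame: x ahead of the robot, y to its left, z up, the work surface at z = 0. Lengths are in m, angles in rad, forces in N, time in s.
With the tool pointing down it reaches from about 0.225 to 0.875 m from the base axis. Payload 3.4 kg.
Tool frame: the origin (TCP) lies at the very end of the fingers, on their centre line; the grasp point (between the pads) lies 19 mm behind it; z points along the fingers, y is the line along which they close (so a half turn about z gives the same grasp; the last joint's range is limited). The gripper opens to 85 mm and grips with 20 to 120 N. Pads are 22 mm wide; open, the fingers measure 114 mm over their backs; the gripper's body (76 mm by 85 mm) begins 54 mm behind the grasp point. The pads swing forward as they close: fully open they stand 13 mm farther back than shut.
Start: joints at [-1.344, 0.276, 1.505, -0, 1.361, -0.121], TCP at [0.196, -0.541, 0.231] pointing down, gripper open.
Joint ranges: [-2.89, 2.89], [-0.75, 2.08], [0.22, 2.7], [-1.18, 4.32], [0.11, 2.71], [-2.7, 2.7]. Speed limits (rad/s): [2.57, 2.57, 3.14, 3.14, 3.14, 3.14].

### API

Orientations are given as a unit quaternion [w, x, y, z].
In Python, from rig import manip, get_image, camera_info gives the robot as it stands. The module is installed in compiled form; this text tells all that it offers.
- The arm moves only by the shell command python3 -m crank 'ROWS' [FORCE]. ROWS is a JSON object of lists of equal length, an entry for each row: "translation": the shift along the tool's x, y, z in mm, a list of three; "roll": the turn about the tool's z in rad; "fingers": the opening, from 0 (shut) to 1 (fully open). A call has 1 to 8 rows; each row shifts and turns the commanded pose from where the row before left it, along the tool's axes as they then stand; what a row does not reach is not made up. A row lasts 1/10 s, in which the tool goes at most 50 mm and 8.59 degrees, less where a joint would pass 70% of its speed; a pose out of reach is approached as far as the arm can. A call is refused whole if a number of a shift passes 50 or a number of a turn 0.15, either way. A call with a gripper value outside its range is refused whole. The fingers move at their own pace and stop on an object; FORCE is the grip in N (left out, the last holds). Time passes only in rows, so rows that do not move let the fingers close. It gives the time, the measured TCP pose, the force, the opening and the grip force at its end, in the units of the state.
- manip.get_state(): the state, without advancing time (a new reading comes with each control period).
- get_image(name): name is "scene" or "top"; returns the picture (480x640x3 uint8, blue, green, red); there is no depth.
- camera_info(name): a dict with "mtx" (3x3 intrinsics, pixels), "D" ([k1, k2, p1, p2, k3] as OpenCV has them; the pictures are not rectified), "rvec" (rotation vector, rad) and "tvec" (3), from world to camera coordinates, as OpenCV has them. Camera axes: x right, y down, z forward; pixel columns grow to the right and rows downward; lengths in m; the calibration is good to about 2 mm. A picture is of the moment at which its call begins. camera_info takes no time and is no camera call.
- manip.sign_off(): hands the job in; it is judged then, once.
The state is a dict: "clock": time; "qpos": joint angles; "qd": joint speeds; "effort": joint torques, N m; "position": TCP position; "ee_rot": TCP orientation; "contact_force": force on the tool from outside, world axes, zero at the start; "moment": the same for the moment, N m; "width": finger opening in m; "gripper_force": force on a finger pad.
Only numpy, scipy, OpenCV 4.12 (cv2) and the standard library are available. Lean on these libraries where they do the work, as an engineer would, in place of code of your own. Each camera call takes 0.05 s, during which the arm holds its last target. There are 200 camera calls.

## Working session

There is one attempt and no reset: what is moved stays moved. The work goes in short steps, Python scripts to look and compute and a shell command to move; the robot and the scene stay as the last step left them, time stands still between calls to the robot, and variables do not carry over. Pictures are saved under pics/ and viewed, at most 12 in all, crops included, and the job is handed in when it is done.

```bash
mkdir -p pics; python3 - <<'E'
from rig import manip,get_image,camera_info
import cv2
for n in("scene","top"):
    cv2.imwrite(f"pics/{n}0.png",get_image(n)); print(camera_info(n))
s=manip.get_state(); print(s)
E
```

```text
{'mtx': array([[458.67898064,   0.        , 320.20464589],
       [  0.        , 458.67898064, 229.69030736],
       [  0.        ,   0.        ,   1.        ]]), 'D': array([-0.02483687,  0.        ,  0.        ,  0.        ,  0.        ]), 'rvec': array([ 1.59324337,  2.10162661, -0.72741732]), 'tvec': array([ 0.10369932, -0.41341875,  1.27440529])}
{'mtx': array([[452.86811522,   0.        , 319.94452552],
       [  0.        , 452.86811522, 242.54379306],
       [  0.        ,   0.        ,   1.        ]]), 'D': array([-0.04826407,  0.        ,  0.        ,  0.        ,  0.        ]), 'rvec': array([ 2.12037047, -2.13581387,  0.16978578]), 'tvec': array([0.08793999, 0.58883834, 1.01383689])}
{'clock': 0.1, 'qpos': array([-1.34402055e+00,  2.76513228e-01,  1.50603505e+00, -3.84221592e-06,
        1.36069574e+00, -1.21013259e-01]), 'qd': array([-0.00082653, -0.00121843, -0.00366285,  0.00104166, -0.00041104,
        0.00212797]), 'effort': array([ 1.70282499e-03, -4.17699945e+01, -2.46404850e+01, -1.46773250e-04,
        5.85485584e-03, -6.61305720e-06]), 'position': array([ 0.19584813, -0.54010268,  0.23052541]), 'ee_rot': array([-8.24428691e-04,  9.84918005e-01,  1.73019773e-01, -4.55186734e-05]), 'contact_force': array([ 0.06246726,  0.05763996, -0.45967862]), 'moment': array([ 0.00386127, -0.01370326,  0.00341137]), 'gripper_force': 0.0, 'width': 0.08550846523992435}
```

View pics/top0.png

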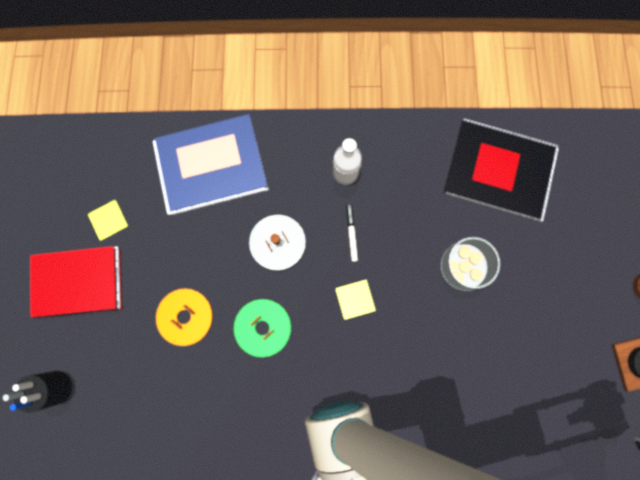

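View pics/scene0.png

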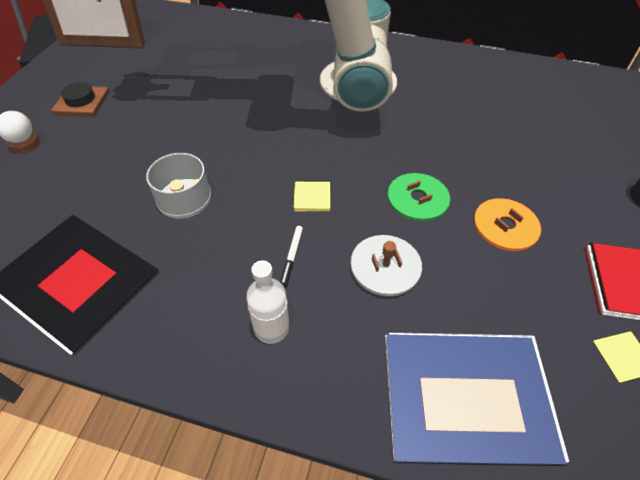

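The top view shows the steel cover with the knob at about (277,241), the tin at (470,264), the bottle at (347,163), the pen at (352,233) and the pad at (356,299). In the scene view the cover is at (386,265), the knob head at (390,247) and the tin at (180,185). The orange and green lids are decoys.

```bash
cat > h.py <<'E'
import cv2,numpy as np
from rig import manip,get_image,camera_info
C={n:camera_info(n) for n in("scene","top")}
def ray(n,p,z):
    c=C[n];R=cv2.Rodrigues(c['rvec'])[0];t=np.array(c['tvec']).ravel()
    q=cv2.undistortPoints(np.float64(p).reshape(-1,1,2),c['mtx'],c['D']).reshape(-1,2)
    d=np.c_[q,np.ones(len(q))]@R;o=-R.T@t
    return o+d*((z-o[2])/d[:,2])[:,None]
def proj(n,P):
    c=C[n];return cv2.projectPoints(np.float64(P).reshape(-1,1,3),c['rvec'],c['tvec'],c['mtx'],c['D'])[0].reshape(-1,2)
def circ(P):
    A=np.c_[2*P[:,:2],np.ones(len(P))];x=np.linalg.lstsq(A,(P[:,:2]**2).sum(1),rcond=None)[0]
    return x[:2],np.sqrt(x[2]+x[:2]@x[:2])
E
python3 - <<'E'
from h import *
T={n:cv2.imread(f"pics/{n}0.png") for n in("top","scene")}
for n,(x0,y0,x1,y1) in dict(top=(240,205,315,280),scene=(340,230,430,300)).items():
    im=T[n];hsv=cv2.cvtColor(im,cv2.COLOR_BGR2HSV)
    m=np.zeros(im.shape[:2],np.uint8);m[y0:y1,x0:x1]=((hsv[...,2]>110)&(hsv[...,1]<70))[y0:y1,x0:x1]*255
    c=max(cv2.findContours(m,cv2.RETR_EXTERNAL,cv2.CHAIN_APPROX_NONE)[0],key=cv2.contourArea)
    c=cv2.convexHull(c).reshape(-1,2)
    print(n,"cover",circ(ray(n,c,.0205)))
    b=np.zeros_like(m);b[y0:y1,x0:x1]=((hsv[...,1]>90)&(hsv[...,2]>25)&(hsv[...,0]<20))[y0:y1,x0:x1]
    k,l,st,ce=cv2.connectedComponentsWithStats(b)
    for i in range(1,k):
        if st[i,4]<5: continue
        ys,xs=np.where(l==i);P=ray(n,np.c_[xs,ys],.037)[:,:2]
        w,v=np.linalg.eigh(np.cov(P.T));print(" brown",ce[i],st[i,4],P.mean(0).round(4),"ang",np.degrees(np.arctan2(v[1,1],v[0,1])).round(1),"z65",ray(n,ce[i],.065))
a=cv2.resize(T["top"][205:280,240:315],(400,400),interpolation=2);b=cv2.resize(T["top"][227:302,432:507],(400,400),interpolation=2)
c=cv2.resize(T["scene"][225:302,340:430],(400,300),interpolation=2)[:200];d=cv2.resize(T["scene"][145:225,135:225],(400,200),interpolation=2)
cv2.imwrite("pics/crop.png",np.vstack([np.hstack([a,b]),np.hstack([c,d])]))
for n,p in dict(bottle=(347,180),pen=(352,233),pad=(356,299),cover=(277,242),tin=(470,264)).items(): print(n,ray("top",p,0).round(3))
E
```

```text
top cover (array([0.59771726, 0.18836458]), np.float64(0.0702204135151002))
 brown [274.94029851 238.46268657] 67 [0.6026 0.1912] ang -149.4 z65 [[0.59746711 0.18810366 0.065     ]]
scene cover (array([0.59662635, 0.18732719]), np.float64(0.06879566499880792))
 brown [390.2109375  252.54296875] 256 [0.5821 0.1912] ang -165.9 z65 [[0.60304851 0.19134749 0.065     ]]
 brown [375.26666667 262.13333333] 45 [0.6114 0.1683] ang -154.3 z65 [[0.63107841 0.16937193 0.065     ]]
bottle [[0.758 0.015 0.   ]]
pen [[0.621 0.005 0.   ]]
pad [[ 0.459 -0.002  0.   ]]
cover [[0.6  0.19 0.  ]]
tin [[ 0.542 -0.283  0.   ]]
```

View pics/crop.png

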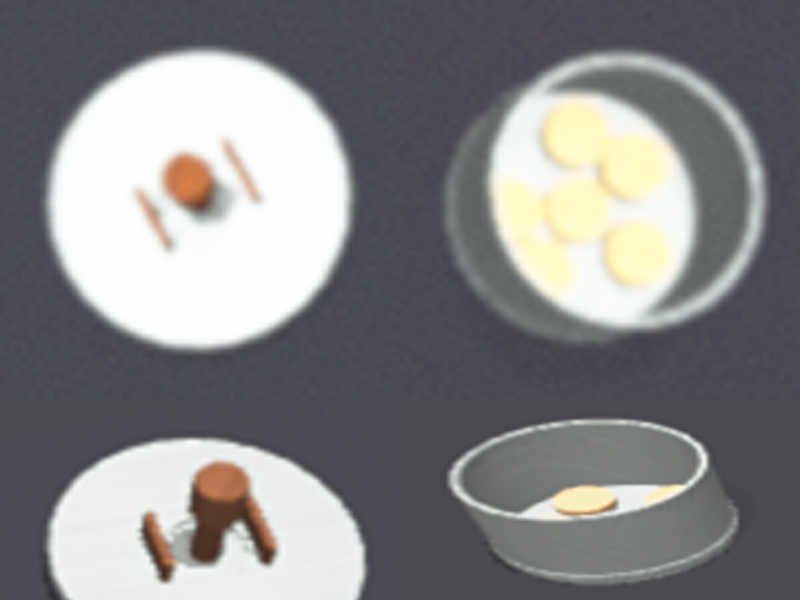

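The crop shows the knob head and the two lugs running along one slanted direction in the crop, both clear in the top and scene views. The tin rim is a bright ring, centred near pixel (474.5,262.6) in the top view.

```bash
python3 - <<'E'
from h import *
from scipy.optimize import minimize
T={n:cv2.imread(f"pics/{n}0.png") for n in("top","scene")}
cr=lambda p:np.float64(p)/5.3333+[240,205]-.4
L=ray("top",[cr(p) for p in((138,190),(170,248),(226,140),(258,200))],.037)[:,:2]
print(L.round(4),"mid",L.mean(0)); 
for a,b in((0,1),(2,3)): d=L[b]-L[a];print("lug ang",np.degrees(np.arctan2(d[1],d[0])),np.hypot(*d))
d=(L[2]+L[3]-L[0]-L[1])/2;print("across",np.degrees(np.arctan2(d[1],d[0])),np.hypot(*d))
print("knob top view",ray("top",[cr((189,176))],.077), "scene",ray("scene",[(340+222/4.444,225+80/3.896)],.077))
th=np.linspace(0,2*np.pi,180)
G={n:cv2.GaussianBlur(cv2.cvtColor(T[n],6),(0,0),.7).astype(np.float32) for n in T}
def score(x,ns):
    s=0
    for n in ns:
        p=proj(n,np.c_[x[0]+.0565*np.cos(th),x[1]+.0565*np.sin(th),0*th+.08]).astype(np.float32)
        s-=cv2.remap(G[n],p[:,0],p[:,1],1).mean()
    return s
for ns in(("top",),("scene",),("top","scene")):
    r=minimize(score,ray("top",[(474.5,262.6)],.08)[0,:2],args=(ns,),method="Nelder-Mead",options=dict(initial_simplex=ray("top",[(474.5,262.6),(480,262.6),(474.5,268)],.08)[:,:2]));print(ns,r.x,r.fun)
from scipy.spatial.transform import Rotation as R
s=manip.get_state();q=s['ee_rot'];M=R.from_quat(np.roll(q,-1)).as_matrix();print(M.round(3),s['position'])
E
```

```text
[[0.5985 0.2138]
 [0.5721 0.1991]
 [0.6209 0.1745]
 [0.5935 0.16  ]] mid [0.59623785 0.18687027]
lug ang -150.92003312169066 0.03017668294203872
lug ang -152.0916715176805 0.03106577772937468
across -60.791300942652846 0.04493395207299803
knob top view [[0.59730325 0.18656879 0.077     ]] scene [[0.59674854 0.18822532 0.077     ]]
('top',) [ 0.53689173 -0.26724485] -195.802001953125
('scene',) [ 0.53335813 -0.26801922] -182.16964721679688
('top', 'scene') [ 0.535108   -0.26745398] -365.9864501953125
[[ 0.94   0.341 -0.   ]
 [ 0.341 -0.94   0.002]
 [ 0.    -0.002 -1.   ]] [ 0.19584813 -0.54010268  0.23052541]
```

```bash
cat >> h.py <<'E'
from scipy.spatial.transform import Rotation as Rn
def go(target,yaw=None):
    s=manip.get_state();M=Rn.from_quat(np.roll(s['ee_rot'],-1)).as_matrix()
    y=np.degrees(np.arctan2(M[1,0],M[0,0]))
    print("t",round(s['clock'],2),"pos",s['position'].round(4),"yaw",y.round(2),"tilt z",M[:,2].round(4),"delta tool mm",(M.T@(np.array(target)-s['position'])*1000).round(1),"F",s['contact_force'].round(1),"w",round(s['width'],4),"g",round(s['gripper_force'],1),"roll",None if yaw is None else round(np.radians(y-yaw),3))
E
python3 -m crank '{"translation":[[0,0,0]],"roll":[-0.148],"fingers":[1]}' 40
python3 -c "
from h import *
go([.597,.1877,.2],28.5)"
```

```text
clock: 0.2
position: [0.1959, -0.5402, 0.2307]
ee_rot: [-0.001, 0.969, 0.247, 0.0]
contact_force: [-0.3, -0.1, 0.7]
width: 0.0856
gripper_force: 0.0
t 0.2 pos [ 0.1959 -0.5402  0.2307] yaw 28.61 tilt z [-3.0e-04  1.2e-03 -1.0e+00] delta tool mm [ 700.7 -446.9   31.5] F [-0.3 -0.1  0.7] w 0.0856 g 0.0 roll 0.002
```

```bash
python3 -m crank '{"translation":[[20,-13,0],[38,-24,0],[38,-24,0],[38,-24,0],[38,-24,0],[38,-24,0],[38,-24,0],[38,-24,0]],"roll":[0,0,0,0,0,0,0,0],"fingers":[1,1,1,1,1,1,1,1]}'
python3 -m crank '{"translation":[[38,-24,0],[38,-24,0],[38,-24,0],[38,-24,0],[38,-24,0],[38,-24,0],[38,-24,0],[38,-24,0]],"roll":[0,0,0,0,0,0,0,0],"fingers":[0.7,0.7,0.7,0.7,0.7,0.7,0.7,0.7]}'
python3 -c "
from h import *
go([.597,.1877,.18],28.5)"
```

```text
clock: 1.0
position: [0.3618, -0.2435, 0.2311]
ee_rot: [-0.0, 0.97, 0.245, -0.0]
contact_force: [0.8, -0.2, 0.3]
width: 0.0858
gripper_force: 0.0
clock: 1.8
position: [0.5378, 0.07, 0.2309]
ee_rot: [0.0, 0.969, 0.246, -0.0]
contact_force: [0.3, -0.8, 0.2]
width: 0.0601
gripper_force: 0.0
t 1.8 pos [0.5378 0.07   0.2309] yaw 28.43 tilt z [-6.e-04 -3.e-04 -1.e+00] delta tool mm [108.1 -75.3  50.9] F [ 0.3 -0.8  0.2] w 0.0601 g 0.0 roll -0.001
```

```bash
python3 -m crank '{"translation":[[36,-25,0],[34,-24,15],[20,-14,15],[8,-6,15],[0,0,0],[0,0,0]],"roll":[0,0,0,0,0,0],"fingers":[0.7,0.7,0.7,0.7,0.7,0.7]}'
python3 - <<'E'
from h import *
go([.597,.1877,.13],28.5)
a=get_image("scene")[160:340,290:490];b=get_image("top")[140:320,180:380]
cv2.imwrite("pics/near.png",np.hstack([cv2.resize(a,(400,360),interpolation=2),cv2.resize(b,(400,360),interpolation=2)]))
E
```

```text
clock: 2.4
position: [0.59, 0.1743, 0.1857]
ee_rot: [0.0, 0.969, 0.245, -0.001]
contact_force: [0.3, 0.8, 0.4]
width: 0.0597
gripper_force: 0.0
t 2.4 pos [0.59   0.1743 0.1857] yaw 28.39 tilt z [-0.002  -0.0014 -1.    ] delta tool mm [12.6 -8.5 55.7] F [0.3 0.8 0.4] w 0.0597 g 0.0 roll -0.002
```

View pics/near.png

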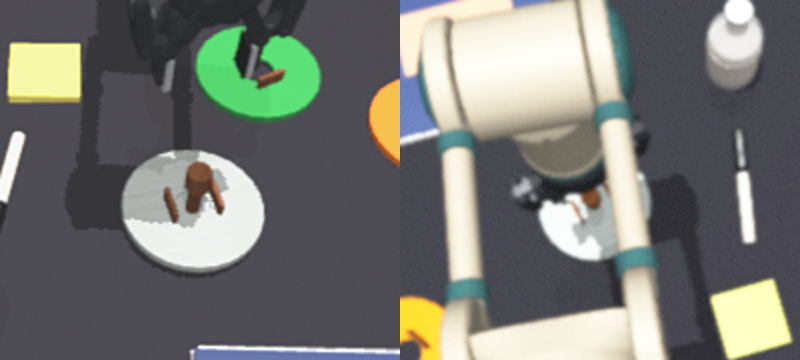

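The scene crop shows the gripper above and slightly short of the knob, fingers on the lug line. The knob is at crop pixel (198,180) and nothing has been disturbed.

```bash
python3 -m crank '{"translation":[[7,-5,10],[6,-4,20],[0,0,30],[0,0,30],[0,0,25],[0,0,15],[0,0,6],[0,0,0]],"roll":[0,0,0,0,0,0,0,0],"fingers":[0.7,0.7,0.7,0.7,0.7,0.7,0.7,0.7]}'
python3 -c "
from h import *
go([.597,.1877,.047],28.5)"
```

```text
clock: 3.3
position: [0.5977, 0.1892, 0.0496]
ee_rot: [-0.0, 0.97, 0.245, -0.001]
contact_force: [-0.3, -0.3, -0.7]
width: 0.0597
gripper_force: 0.0
t 3.3 pos [0.5977 0.1892 0.0496] yaw 28.37 tilt z [-1.2e-03 -3.0e-04 -1.0e+00] delta tool mm [-1.3  1.   2.6] F [-0.3 -0.3 -0.7] w 0.0597 g 0.0 roll -0.002
```

```bash
python3 -m crank '{"translation":[[-1,1,2],[0,0,0],[0,0,0],[0,0,0],[0,0,0],[0,0,0],[0,0,0],[0,0,0]],"roll":[0,0,0,0,0,0,0,0],"fingers":[0.4,0.2,0.1,0.1,0.1,0.1,0.1,0.1]}' 60
python3 -m crank '{"translation":[[0,0,-3],[0,0,-8],[0,0,-10],[0,0,-10],[0,0,0],[0,0,0]],"roll":[0,0,0,0,0,0],"fingers":[0.1,0.1,0.1,0.1,0.1,0.1]}'
python3 - <<'E'
from h import *
go([.597,.1877,.2],28.5)
a=get_image("scene")[160:340,290:490]
cv2.imwrite("pics/lift.png",cv2.resize(a,(600,540),interpolation=2))
E
```

```text
clock: 4.1
position: [0.5981, 0.1886, 0.0494]
ee_rot: [-0.0, 0.969, 0.245, 0.001]
contact_force: [-1.9, 1.0, 4.8]
width: 0.022
gripper_force: 58.9
clock: 4.7
position: [0.5978, 0.1882, 0.0798]
ee_rot: [0.0, 0.969, 0.245, 0.0]
contact_force: [-0.0, 0.2, -2.6]
width: 0.0219
gripper_force: 58.9
t 4.7 pos [0.5978 0.1882 0.0798] yaw 28.41 tilt z [ 9.e-04  0.e+00 -1.e+00] delta tool mm [-9.000e-01  1.000e-01 -1.202e+02] F [-0.   0.2 -2.6] w 0.0219 g 58.9 roll -0.002
```

View pics/lift.png

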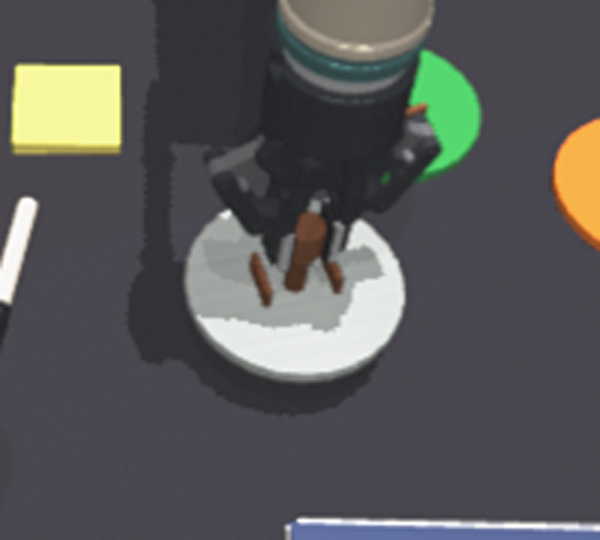

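The picture shows both lids hanging together from the knob, level and about 30 mm up. Next I carry them to the tin.

```bash
python3 -m crank '{"translation":[[0,0,-10],[0,0,-20],[0,0,-25],[-5,7,-25],[-11,15,-15],[-16,22,-5],[-20,27,0],[-20,27,0]],"roll":[0,0,0,0,0,0,0,0],"fingers":[0.1,0.1,0.1,0.1,0.1,0.1,0.1,0.1]}'
python3 -m crank '{"translation":[[-20,27,0],[-20,27,0],[-20,27,0],[-20,27,0],[-20,27,0],[-20,27,0],[-20,27,0],[-20,27,0]],"roll":[0,0,0,0,0,0,0,0],"fingers":[0.1,0.1,0.1,0.1,0.1,0.1,0.1,0.1]}'
python3 -c "
from h import *
go([.535,-.2675,.175],28.5)"
```

```text
clock: 5.55
position: [0.5801, 0.0658, 0.1795]
ee_rot: [0.0, 0.969, 0.246, -0.0]
contact_force: [0.0, -0.9, -2.8]
width: 0.0223
gripper_force: 58.9
clock: 6.35
position: [0.5414, -0.2004, 0.1792]
ee_rot: [-0.0, 0.97, 0.245, -0.001]
contact_force: [0.6, -0.1, -2.8]
width: 0.0222
gripper_force: 59.0
t 6.35 pos [ 0.5414 -0.2004  0.1792] yaw 28.37 tilt z [-1.1e-03 -1.0e-04 -1.0e+00] delta tool mm [-37.5  56.    4.2] F [ 0.6 -0.1 -2.8] w 0.0222 g 59.0 roll -0.002
```

```bash
python3 -m crank '{"translation":[[-15,22,0],[-11,16,0],[-7,11,0],[-4,6,0],[0,0,0],[0,0,0],[0,0,0]],"roll":[0,0,0,0,0,0,0],"fingers":[0.1,0.1,0.1,0.1,0.1,0.1,0.1]}'
python3 - <<'E'
from h import *
go([.535,-.2675,.145],28.5)
a=get_image("scene");b=get_image("top");cv2.imwrite("pics/s1.png",a)
cv2.imwrite("pics/tin.png",np.hstack([cv2.resize(a[60:240,80:280],(400,360),interpolation=2),cv2.resize(b[175:355,370:570],(400,360),interpolation=2)]))
E
```

```text
clock: 7.05
position: [0.5366, -0.2632, 0.1793]
ee_rot: [-0.0, 0.969, 0.246, -0.0]
contact_force: [0.8, 0.4, -3.1]
width: 0.0222
gripper_force: 59.0
t 7.05 pos [ 0.5366 -0.2632  0.1793] yaw 28.47 tilt z [-2.e-04  6.e-04 -1.e+00] delta tool mm [-3.4  3.  34.3] F [ 0.8  0.4 -3.1] w 0.0222 g 59.0 roll -0.001
```

View pics/tin.png

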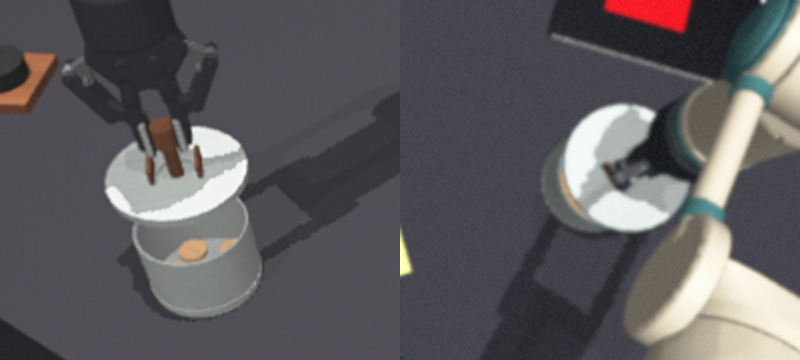

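The lids hang level above the tin, with the tin's near rim visible below at crop (197,250), so there is still a few mm of lateral correction to make. I lower in stages.

```bash
python3 -m crank '{"translation":[[-1,1,8],[-1,2,12],[0,0,12],[0,0,6],[0,0,2],[0,0,0],[0,0,0]],"roll":[0,0,0,0,0,0,0],"fingers":[0.1,0.1,0.1,0.1,0.1,0.1,0.1]}'
python3 - <<'E'
from h import *
go([.536,-.267,.1154],28.5)
b=get_image("top");a=get_image("scene");cv2.imwrite("pics/t2.png",b);cv2.imwrite("pics/s2.png",a)
cv2.imwrite("pics/tin2.png",np.hstack([cv2.resize(a[110:230,120:240],(400,400),interpolation=2),cv2.resize(b[205:325,410:530],(400,400),interpolation=2)]))
E
```

```text
clock: 7.85
position: [0.5365, -0.2681, 0.1396]
ee_rot: [0.0, 0.969, 0.245, 0.0]
contact_force: [-0.4, 0.0, -2.4]
width: 0.0222
gripper_force: 59.0
t 7.85 pos [ 0.5365 -0.2681  0.1396] yaw 28.41 tilt z [ 6.e-04 -5.e-04 -1.e+00] delta tool mm [ 0.1 -1.2 24.2] F [-0.4  0.  -2.4] w 0.0222 g 59.0 roll -0.002
```

View pics/tin2.png

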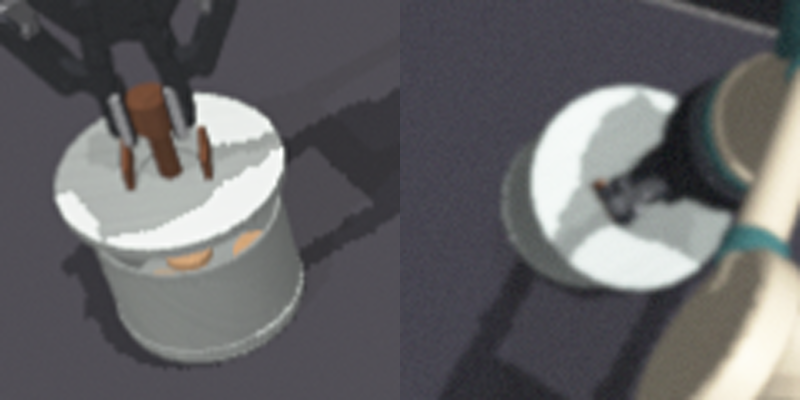

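The scene crop shows the lids level a few mm over the rim, with the tin's inside visible through the front gap. The top crop shows the cover's disc edge on its left side, which is enough to measure its centre.

```bash
python3 - <<'E'
from h import *
p=np.float64([(632,84),(560,118),(530,180),(535,215),(570,265),(640,290),(690,275)])-[400,0]
print(circ(ray("top",p/3.3333+[410,205]-.35,.111)))
p=np.float64([(55,185),(70,215),(100,237),(160,250),(220,238),(262,208),(285,160),(230,104),(185,93)])
print(circ(ray("scene",p/3.3333+[120,110]-.35,.109)))
E
```

```text
(array([ 0.53556129, -0.26876318]), np.float64(0.06806249540817227))
(array([ 0.53111575, -0.26892461]), np.float64(0.06705232011236119))
```

```bash
python3 -m crank '{"translation":[[1,-0.6,2],[0,0,4],[0,0,4],[0,0,3],[0,0,2],[0,0,0],[0,0,0]],"roll":[0,0,0,0,0,0,0],"fingers":[0.1,0.1,0.1,0.1,0.1,0.1,0.1]}'
python3 -c "
from h import *
go([.5372,-.267,.1154],28.5)"
```

```text
clock: 8.65
position: [0.5368, -0.267, 0.1243]
ee_rot: [0.0, 0.969, 0.245, -0.0]
contact_force: [0.2, -0.5, -3.2]
width: 0.0222
gripper_force: 59.0
t 8.65 pos [ 0.5368 -0.267   0.1243] yaw 28.41 tilt z [ 0.e+00 -1.e-04 -1.e+00] delta tool mm [0.3 0.2 8.9] F [ 0.2 -0.5 -3.2] w 0.0222 g 59.0 roll -0.002
```

Plug is 5 mm into the mouth with no side force. I continue down gently.

```bash
python3 -m crank '{"translation":[[0,0,2],[0,0,2],[0,0,1.5],[0,0,1],[0,0,0],[0,0,0]],"roll":[0,0,0,0,0,0],"fingers":[0.1,0.1,0.1,0.1,0.1,0.1]}'
python3 -m crank '{"translation":[[0,0,0.8],[0,0,0.8],[0,0,0.6],[0,0,0],[0,0,0]],"roll":[0,0,0,0,0],"fingers":[0.1,0.1,0.1,0.1,0.1]}'
python3 -c "
from h import *
go([.5372,-.267,.1154],28.5)"
```

```text
clock: 9.25
position: [0.5368, -0.2669, 0.1178]
ee_rot: [0.0, 0.969, 0.245, 0.0]
contact_force: [-0.2, -0.7, -3.2]
width: 0.0226
gripper_force: 59.0
clock: 9.75
position: [0.5368, -0.2669, 0.1156]
ee_rot: [0.0, 0.969, 0.245, 0.0]
contact_force: [-0.2, -0.4, -2.7]
width: 0.0223
gripper_force: 59.0
t 9.75 pos [ 0.5368 -0.2669  0.1156] yaw 28.41 tilt z [ 1.e-04 -1.e-04 -1.e+00] delta tool mm [0.3 0.3 0.2] F [-0.2 -0.4 -2.7] w 0.0223 g 59.0 roll -0.002
```

```bash
python3 -m crank '{"translation":[[0,0,0.5],[0,0,0.5],[0,0,0],[0,0,0]],"roll":[0,0,0,0],"fingers":[0.1,0.1,0.1,0.1]}'
```

```text
clock: 10.15
position: [0.5368, -0.2669, 0.1154]
ee_rot: [0.0, 0.969, 0.245, 0.0]
contact_force: [-2.4, 0.9, 6.2]
width: 0.0222
gripper_force: 59.7
```

Contact came at the predicted height of 0.1154, with the force rising 9 N, so the lid is seated. I release the knob and look.

```bash
python3 -m crank '{"translation":[[0,0,0],[0,0,0],[0,0,0],[0,0,0],[0,0,-5],[0,0,-15],[0,0,-20],[0,0,0]],"roll":[0,0,0,0,0,0,0,0],"fingers":[0.3,0.6,0.8,0.8,0.8,0.8,0.8,0.8]}'
python3 - <<'E'
from h import *
go([.5372,-.267,.1154],28.5)
b=get_image("top");a=get_image("scene");cv2.imwrite("pics/s3.png",a)
cv2.imwrite("pics/rel.png",np.hstack([cv2.resize(a[110:230,120:240],(400,400),interpolation=2),cv2.resize(b[205:325,410:530],(400,400),interpolation=2)]))
E
```

```text
clock: 10.95
position: [0.5386, -0.268, 0.1575]
ee_rot: [0.002, 0.969, 0.245, 0.002]
contact_force: [0.6, -0.9, -0.0]
width: 0.0685
gripper_force: 0.0
t 10.95 pos [ 0.5386 -0.268   0.1575] yaw 28.41 tilt z [ 0.0052 -0.0035 -1.    ] delta tool mm [-0.9 -1.8 42.1] F [ 0.6 -0.9 -0. ] w 0.0685 g 0.0 roll -0.002
```

View pics/rel.png

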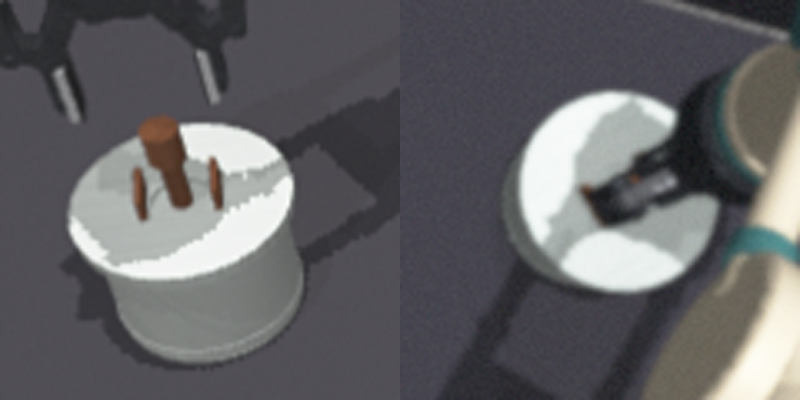

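The lids sit seated with the cover level on the tin. The knob is free at (160,130), the lugs are at (140,193) and (216,182), and the fingers sit above, wide on both sides.

```bash
python3 - <<'E'
from h import *
a=cv2.imread("pics/s3.png")
go([.5372,-.267,.1154],28.5)
f=lambda p:np.float64(p)/3.3333+[120,110]-.35
lt=ray("scene",f([(134,169),(144,184),(211,157),(221,173)]),.103)[:,:2];lb=ray("scene",f([(143,219),(219,208)]),.087)[:,:2]
print(lt,lt.mean(0));d=lt[2:].mean(0)-lt[:2].mean(0);print("across",np.degrees(np.arctan2(d[1],d[0])),np.hypot(*d));d=lb[1]-lb[0];print("across b",np.degrees(np.arctan2(d[1],d[0])),np.hypot(*d))
# check against a model at several yaws: brown overlap
hsv=cv2.cvtColor(a,40);m=((hsv[...,0]<20)&(hsv[...,1]>90)).astype(np.uint8);m[:,:150]=0;m[:,195:]=0;m[:140]=0;m[182:]=0
best=[]
for yaw in np.arange(15,42,1.):
  c,s=np.cos(np.radians(yaw)),np.sin(np.radians(yaw))
  for dx in np.arange(-6,7,1.):
    for dy in np.arange(-6,7,1.):
      im=np.zeros((480*4,640*4),np.uint8)[:4*190,:4*200].copy();
      x0,y0=.535+dx/1e3,-.267+dy/1e3
      for sg in(1,-1):
        P=[(x0+c*u-s*v*sg,y0+s*u+c*v*sg,.084+z) for u in(-.016,.016) for v in(.02,.025) for z in(.003,.019)]
        cv2.fillConvexPoly(im,cv2.convexHull(((proj("scene",P)+.5)*4).astype(np.int32)),255)
      mm=cv2.resize(im,(200,190),interpolation=cv2.INTER_AREA)[150:182,155:195]/255.
      ob=m[150:182,155:195].copy();ob[:, 12:26]=mm[:,12:26]>.5
      best.append((np.abs(mm-ob).sum(),yaw,dx,dy))
best.sort();print(best[:6])
E
```

```text
t 11.05 pos [ 0.537  -0.267   0.1548] yaw 28.4 tilt z [ 8.e-04 -6.e-04 -1.e+00] delta tool mm [ 0.2  0.1 39.4] F [-0.4 -0.3 -0.7] w 0.0683 g 0.0 roll -0.002
[[ 0.53193681 -0.29625289]
 [ 0.54212316 -0.28418901]
 [ 0.50957461 -0.25601223]
 [ 0.52082815 -0.24384528]] [ 0.52611568 -0.27007485]
across 118.44695667390477 0.0458251971773273
across b 117.75209992729637 0.045216671893597016
[(np.float64(84.83529411764705), np.float64(34.0), np.float64(-3.0), np.float64(-2.0)), (np.float64(85.32941176470588), np.float64(34.0), np.float64(-4.0), np.float64(-3.0)), (np.float64(85.50588235294117), np.float64(35.0), np.float64(-4.0), np.float64(-3.0)), (np.float64(85.7686274509804), np.float64(34.0), np.float64(-1.0), np.float64(-1.0)), (np.float64(85.90588235294118), np.float64(35.0), np.float64(-5.0), np.float64(-4.0)), (np.float64(85.9607843137255), np.float64(34.0), np.float64(-2.0), np.float64(-2.0))]
```

The lug line runs at 118°, so my yaw of 28.4° already matches. I descend around the lugs.

```bash
python3 -m crank '{"translation":[[0,0,8],[0,0,15],[0,0,15],[0,0,12],[0,0,7],[0,0,3],[0,0,0]],"roll":[0,0,0,0,0,0,0],"fingers":[0.72,0.72,0.72,0.72,0.72,0.72,0.72]}'
python3 -m crank '{"translation":[[0,0,2],[0,0,1.5],[0,0,1],[0,0,0],[0,0,0]],"roll":[0,0,0,0,0],"fingers":[0.72,0.72,0.68,0.68,0.68]}'
python3 - <<'E'
from h import *
go([.537,-.267,.09],28.5)
a=get_image("scene")
cv2.imwrite("pics/lug.png",cv2.resize(a[110:230,110:250],(700,600),interpolation=2))
E
```

```text
clock: 11.75
position: [0.5367, -0.2668, 0.0941]
ee_rot: [-0.0, 0.969, 0.245, -0.0]
contact_force: [-0.2, -0.0, 0.4]
width: 0.0616
gripper_force: 0.0
clock: 12.25
position: [0.5369, -0.267, 0.0903]
ee_rot: [0.0, 0.969, 0.245, 0.0]
contact_force: [-0.3, 0.5, 0.2]
width: 0.0579
gripper_force: 0.0
t 12.25 pos [ 0.5369 -0.267   0.0903] yaw 28.41 tilt z [ 3.e-04 -3.e-04 -1.e+00] delta tool mm [0.1 0.1 0.3] F [-0.3  0.5  0.2] w 0.0579 g 0.0 roll -0.002
```

View pics/lug.png

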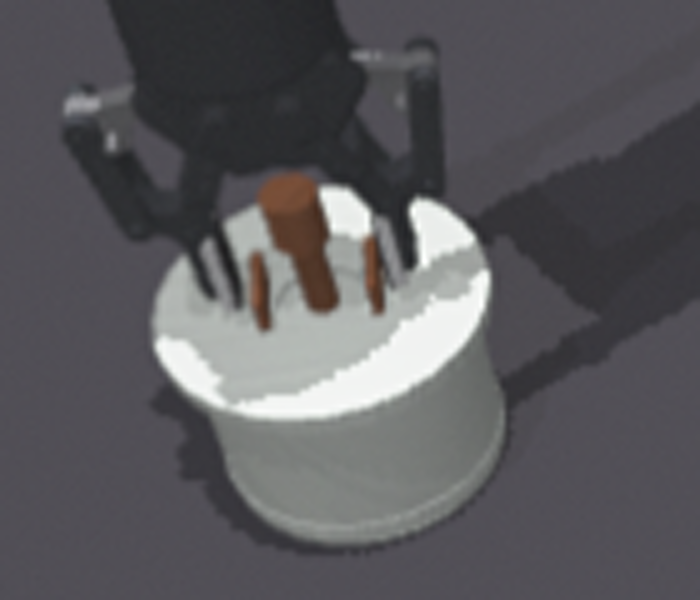

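```bash
python3 - <<'E'
from h import *
k=ray("scene",[(110+290/5-.4,110+190/5-.4)],.143)[0,:2]
n=ray("scene",np.float64([(264,328),(377,312)])/5+[110,110]-.4,.087)[:,:2].mean(0)
u=np.array([np.cos(np.radians(28.4)),np.sin(np.radians(28.4))]);v=np.array([-u[1],u[0]])
print(k,n,"near end rel knob along,across",(n-k)@u,(n-k)@v)
tip=ray("scene",np.float64([(232,303),(400,285)])/5+[110,110]-.4,.0935)[:,:2].mean(0);print("tips",tip,(tip-k)@u)
E
```

```text
[ 0.53129871 -0.26812896] [ 0.54500001 -0.26298832] near end rel knob along,across 0.014497342972184402 -0.001994708603763459
tips [ 0.53756104 -0.26698382] 0.006053306545811936
```

```bash
python3 -m crank '{"translation":[[0,0,1.5],[0,0,1.5],[0,0,0],[0,0,0],[0,0,0],[0,0,0],[0,0,0],[0,0,0]],"roll":[0,0,0,0,0,0,0,0],"fingers":[0.68,0.68,0.62,0.58,0.5,0.45,0.45,0.45]}' 50
python3 -m crank '{"translation":[[0,0,-1],[0,0,-2],[0,0,-3],[0,0,-4],[0,0,-4],[0,0,0],[0,0,0]],"roll":[0,0,0,0,0,0,0],"fingers":[0.45,0.45,0.45,0.45,0.45,0.45,0.45]}'
python3 - <<'E'
from h import *
go([.537,-.267,.19],28.5)
a=get_image("scene")
cv2.imwrite("pics/up.png",cv2.resize(a[110:230,110:250],(700,600),interpolation=2))
E
```

```text
clock: 13.1
position: [0.5369, -0.267, 0.0873]
ee_rot: [0.0, 0.969, 0.245, 0.0]
contact_force: [-0.9, 0.6, 0.8]
width: 0.0486
gripper_force: 52.4
clock: 13.8
position: [0.5369, -0.267, 0.1013]
ee_rot: [0.0, 0.969, 0.245, 0.0]
contact_force: [-0.1, -0.2, -1.3]
width: 0.0484
gripper_force: 52.1
t 13.8 pos [ 0.5369 -0.267   0.1013] yaw 28.41 tilt z [ 4.e-04 -3.e-04 -1.e+00] delta tool mm [  0.1   0.1 -88.7] F [-0.1 -0.2 -1.3] w 0.0484 g 52.1 roll -0.002
```

View pics/up.png

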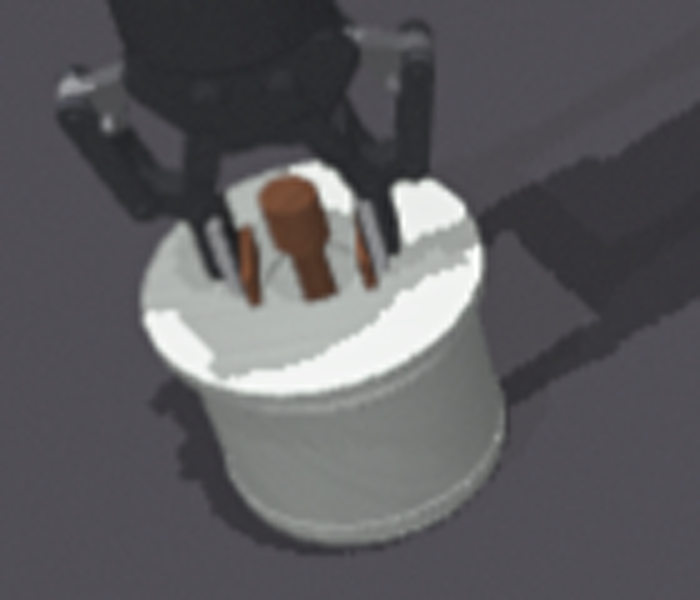

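The cover rises level, held by both lugs, while the knob stays at (290,187), so the inner lid is still seated. I continue straight up.

```bash
python3 -m crank '{"translation":[[0,0,-5],[0,0,-12],[0,0,-16],[0,0,-18],[0,0,-18],[0,0,-12],[0,0,-8],[0,0,-4]],"roll":[0,0,0,0,0,0,0,0],"fingers":[0.45,0.45,0.45,0.45,0.45,0.45,0.45,0.45]}'
python3 -m crank '{"translation":[[0,0,0],[0,0,0],[0,0,0],[0,0,0]],"roll":[0,0,0,0],"fingers":[0.45,0.45,0.45,0.45]}'
python3 - <<'E'
from h import *
go([.537,-.267,.19],28.5)
a=get_image("scene")
cv2.imwrite("pics/end.png",a)
E
```

```text
clock: 14.65
position: [0.537, -0.267, 0.1951]
ee_rot: [0.0, 0.969, 0.245, 0.0]
contact_force: [0.4, 0.6, -1.0]
width: 0.0487
gripper_force: 52.1
clock: 15.05
position: [0.5365, -0.2667, 0.1934]
ee_rot: [-0.0, 0.969, 0.245, -0.0]
contact_force: [-0.7, -0.6, -1.3]
width: 0.0484
gripper_force: 52.1
t 15.05 pos [ 0.5365 -0.2667  0.1934] yaw 28.41 tilt z [-1.1e-03  7.0e-04 -1.0e+00] delta tool mm [0.3 0.5 3.4] F [-0.7 -0.6 -1.3] w 0.0484 g 52.1 roll -0.002
```

View pics/end.png

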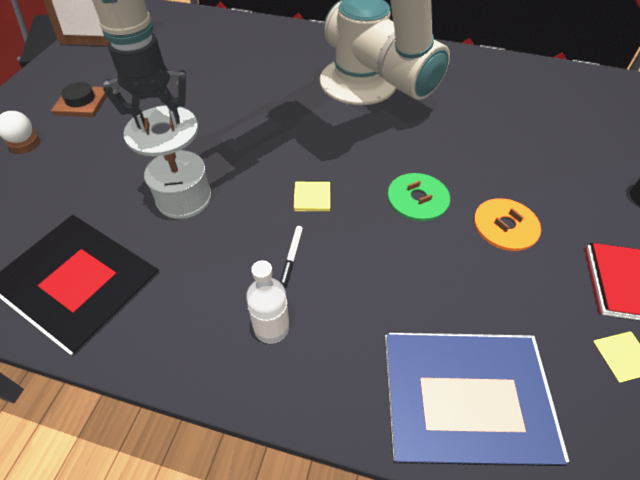

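The cover is level in the air at (161,130). Its skirt is about 0.184 m up, against 0.143 m for the knob top. The inner lid is seated with its slot visible at (174,184), and the bottle, pen and pad have not moved.

```bash
python3 -c "
from rig import manip
print(manip.sign_off())"
```

```text
the job is handed in; nothing more can be done
None
```

The job is handed in at about 15 s of the 43 s allowed: the inner lid is seated on the tin, the cover is held level about 40 mm above the top of the knob, and the last picture shows the tin, bottle, pen and note pad undisturbed.

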